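# Lock the template on its jig with the hook rod

### The arm

A 6-joint arm with a two-finger parallel gripper is mounted at the origin on a cart in front of the work surface, level with it; the furniture and walls round the work are solid. World frame = base frame: x ahead of the robot, y to its left, z up, the work surface at z = 0. Lengths are in m, angles in rad, forces in N, time in s.
With the tool pointing down it reaches from about 0.375 to 0.9 m from the base axis. Payload 3.1 kg.
Tool frame: the origin (TCP) lies where the fingers leave the gripper's body, on its centre line; the fingertips stand 73 mm ahead of it and the grasp point (between the pads) lies 54 mm ahead of it; z points along the fingers, y is the line along which they close (so a half turn about z gives the same grasp; the last joint's range is limited). The gripper opens to 85 mm and grips with 20 to 120 N. Pads are 22 mm wide; open, the fingers measure 114 mm over their backs; the gripper's body (76 mm by 85 mm) begins 54 mm behind the grasp point. The pads swing forward as they close: fully open they stand 13 mm farther back than shut.
Start: joints at [1.006, 0.527, 1.433, -0, 1.181, -0.178], TCP at [0.236, 0.579, 0.304] pointing down, gripper open.
Joint ranges: [-3.08, 3.08], [-0.75, 2.2], [0.22, 2.44], [-1.43, 4.57], [0, 2.65], [-2.85, 2.85]. Speed limits (rad/s): [2.79, 2.79, 3.14, 3.14, 3.14, 3.14].

### API

Orientations are given as a unit quaternion [x, y, z, w].
In Python, from station import manip gives the robot as it stands.
- The arm moves only by the shell command python3 -m crank 'ROWS' [FORCE]. ROWS is JSON, a list of rows, each an object with "dp": the shift along the tool's x, y, z normalised to -1 to 1, where 1 is 50 cm, a list of three; "delta_rot": the turn, a rotation vector about the tool's x, y, z normalised to -1 to 1, where 1 is 2 pi rad, a list of three; "fingers": the opening, from -1 (shut) to 1 (fully open). A call has 1 to 12 rows; each row shifts and turns the commanded pose from where the row before left it, along the tool's axes as they then stand; what a row does not reach is not made up. A row lasts 1/12 s, in which the tool goes at most 41.7 mm and 7.16 degrees, less where a joint would pass 70% of its speed; a pose out of reach is approached as far as the arm can. A call with a number of a shift or a turn outside -1 to 1 is refused whole. A call with a gripper value outside its range is refused whole. The fingers move at their own pace and stop on an object; FORCE is the grip in N (left out, the last holds). Time passes only in rows, so rows that do not move let the fingers close. It gives the time, the measured TCP pose, the force, the opening and the grip force at its end, in the units of the state.
- manip.sense(): the state, without advancing time (a new reading comes with each control period).
- manip.snapshot(name): name is "side" or "top"; returns (picture, depth): 420x560x3 uint8, red, green, blue; 420x560 float32, m along the optical axis (not along the pixel's ray), 0 where there is no reading.
- manip.camera_model(name): a dict with "fx", "fy", "cx", "cy" (pixels), "origin" and "attitude" of the camera in the world. Camera axes: x right, y up, looking along -z (the intrinsics and any distortion apply to the point x, -y, -z); pixel columns grow to the right and rows downward; lengths in m; the calibration is good to about 2 mm. A picture is of the moment at which its call begins. camera_model takes no time and is no camera call.
- manip.sign_off(): hands the job in; it is judged then, once.
The state is a dict: "t": time; "q": joint angles; "qd": joint speeds; "tau": joint torques, N m; "tcp_pos": TCP position; "tool_rot": TCP orientation; "force": force on the tool from outside, world axes, zero at the start; "ft_torque": the same for the moment, N m; "finger_gap": opening from 0.0 (shut) to 1.0 (fully open); "gripper_force": force on a finger pad.
Only numpy, scipy, OpenCV 4.12 (cv2) and the standard library are available. Lean on these libraries where they do the work, as an engineer would, in place of code of your own. Each camera call takes 0.05 s, during which the arm holds its last target. There are 200 camera calls.

### The job

Put the yellow template plate on the blue jig so that its two holes drop over the locating pins and it lies flat on the board. Then, using the hooked rod and never your fingers, reach under the clear guard and pull the red-knobbed bolt fully home towards the front so that it locks the template down, and lay the rod flat on the bare table clear of the jig. Leave the battery, mouse, tape measure and mug where they are.

Things in the scene. Friction and masses are not known exactly. Their poses are not given: they have to be found in the camera images.
- jig: Fixed blue board 280 (x) x 180 (y) x 12 mm; origin under its centre, on the table; x points from the front end (template) to the guarded rear. A clear bridge guard covers x +15 to +130: walls' inner faces at y -80 and +60, roof 111 to 116 mm above the table, open at front and rear. Bolt rails below it: x 20 to 130, |y| 14 to 22, up to 36 mm above the table.
- jig_seat (a point): Point on the board's upper face midway between the two steel pins (jig x -65, y 0, 12 mm above the table), axes as the jig: where the template's origin belongs. Pins at jig y -45 and +45 from it: 10 mm diameter, 9 mm tall, the top 4 mm tapering to 4 mm diameter.
- bolt (a joint): Travel of the steel bolt along the jig's -x, in m: 0 = fully back (open), 0.045 = fully home at its stop, its tongue 15 mm over the template's rear edge. About 3 N of friction; stays where left. Tongue 24 mm wide, 22.5 to 32.5 mm above the table, front end at jig x +10 when open, -35 when home.
- bolt_knob (a point): Foot of the red upright knob post on the bolt: 12 mm diameter, top cap 18 mm diameter; this point lies 32.5 mm above the table, at jig y 0 and jig x +85 when open, +40 when home. Post free from its foot to 58 mm above it, cap to 63 mm above it.
- template: Loose yellow plate 90 (x) x 120 (y) x 8 mm, about 0.15 kg, origin at the centre of its underside; two through holes 14 mm diameter at x 0, y -45 and +45. On its centre stands a black bar grip 40 (x) x 14 (y) x 22 mm tall (top 30 mm above the underside): grasp across its 14 mm. Same after half a turn.
- hook_rod: Loose hooked rod 209 mm long along its own x, about 0.14 kg; origin under its middle, level with its underside. Orange handle 85 x 20 (y) x 18 mm tall from x -97.5 to -12.5; then a steel rod of 8 mm diameter, 9 mm above the underside, to x +100, where it turns square to +y and ends in a black ball of 18 mm diameter at x +100, y +38.
- rod_grip (a point): Centre of the rod's orange handle (rod x -55, y 0, 9 mm above its underside).
- rod_hook (a point): Middle of the hook's gap, on the axis of its cross arm (rod x +100, y +16.5, 9 mm above its underside). A post to be pulled goes in the 25 mm gap between rod and ball, on the handle side of the cross arm.
- battery: Grey battery block 49 (x) x 104 (y) x 26 mm, loose bystander, origin at the centre of its underside.
- mouse: Black computer mouse 97 (x) x 68 x 38 mm, loose bystander, origin under its centre.
- tape_measure: Black tape measure 35 (x) x 73 (y) x 52 mm standing upright, loose bystander, origin under its centre.
- mug_orange: Orange mug 103 mm tall, body 90 mm in diameter (axis at own x +10), handle towards own -x, loose bystander, origin under its centre.
Not all that is in view belongs to the job. Leave any green look-alike of the hook_rod alone.

How it is judged:
By the outcome, as a careful person would: the job done as asked, in the order asked, and still so for the second after the job is handed in, with the robot touching nothing.
It also fails if it takes over 64 s, if anything falls off the work surface, if the arm or the gripper's body presses on something with over 40 N, if the wrist force passes 120 N, or if a joint passes its speed limit or range.

## Working session

There is one attempt and no reset: what is moved stays moved. The work goes in short steps, Python scripts to look and compute and a shell command to move; the robot and the scene stay as the last step left them, time stands still between calls to the robot, and variables do not carry over. Pictures are saved under pics/ and viewed, at most 10 in all, crops included, and the job is handed in when it is done.

```bash
mkdir -p pics; ls; python3 - <<'E'
from station import manip
import cv2
import numpy as np
for n in("top","side"):
    p,d=manip.snapshot(n); cv2.imwrite(f"pics/{n}0.png",cv2.cvtColor(p,cv2.COLOR_RGB2BGR)); np.save(f"pics/{n}0.npy",d)
    print(n,manip.camera_model(n))
print(manip.sense())
E
```

```text
pics
top {'fx': 403.26450748562746, 'fy': 403.26450748562746, 'cx': 274.5533748408741, 'cy': 211.6819768597106, 'origin': array([0.26969024, 0.01670277, 1.26446831]), 'attitude': array([-0.05725316,  0.06219357,  0.71079721, -0.6982989 ])}
side {'fx': 478.0592497893987, 'fy': 478.0592497893987, 'cx': 267.7936439963453, 'cy': 211.12378321362914, 'origin': array([-0.11459253, -0.90347628,  0.79696601]), 'attitude': array([ 0.44534783, -0.13595308, -0.25147574,  0.84849397])}
{'t': 0.1, 'q': array([ 1.00550511e+00,  5.28374720e-01,  1.43383827e+00, -1.39588475e-06,
        1.18143301e+00, -1.78488907e-01]), 'qd': array([-5.42757244e-04, -2.09920093e-03, -3.63150542e-03, -6.34347369e-04,
       -7.54643417e-05,  5.09277846e-05]), 'tau': array([ 3.61893526e-04, -4.43302417e+01, -1.78586483e+01, -2.06427871e-04,
        3.86662476e-03, -3.04008927e-05]), 'tcp_pos': array([0.23544045, 0.5783749 , 0.30301002]), 'tool_rot': array([ 1.92197381e-01,  9.81355752e-01, -9.56727207e-04, -3.72468285e-04]), 'force': array([-0.51134649, -0.26594968, -0.24163213]), 'ft_torque': array([ 0.02211882, -0.01143147,  0.01536713]), 'gripper_force': 0.0, 'finger_gap': 0.9982758981940636}
```

View pics/top0.png

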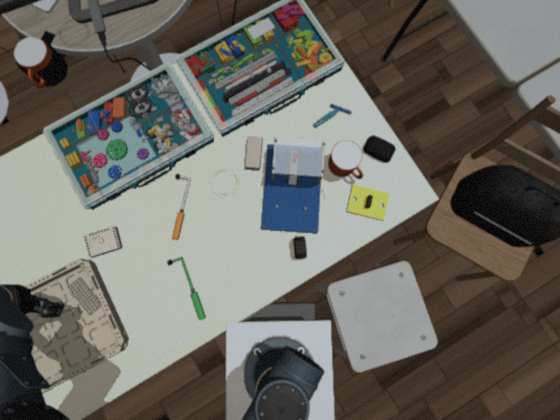

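View pics/side0.png

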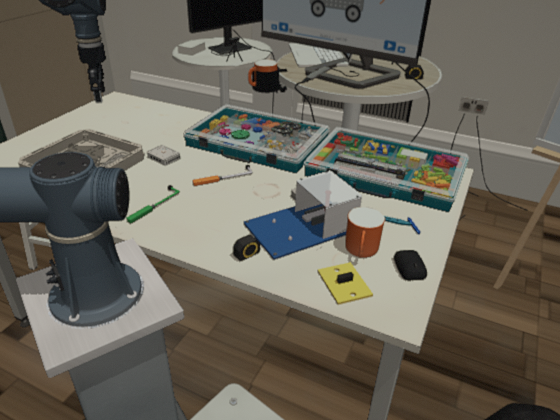

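The top view shows the jig at about (292,190), the template at (368,202), the orange rod at (182,207) and the green look-alike at (188,288). The orange-handled rod with a steel shaft fits the description of hook_rod. I'll confirm that in an enlarged crop.

```bash
cat > h.py <<'E'
import numpy as np, cv2
from station import manip
from scipy.spatial.transform import Rotation as R
def ray(n,u,v):
    c=manip.camera_model(n); d=np.array([(u-c['cx'])/c['fx'],-(v-c['cy'])/c['fy'],-1.])
    return c['origin'],R.from_quat(c['attitude']).apply(d)
def onz(n,u,v,z):
    o,d=ray(n,u,v); return o+d*(z-o[2])/d[2]
def proj(n,p):
    c=manip.camera_model(n); q=R.from_quat(c['attitude']).inv().apply(np.array(p)-c['origin'])
    q=np.atleast_2d(q); return np.c_[c['cx']-c['fx']*q[:,0]/q[:,2], c['cy']+c['fy']*q[:,1]/q[:,2]]
def snap(n,f,box=None,s=1):
    p,d=manip.snapshot(n); np.save(f"pics/{f}.npy",d); p=p[:,:,::-1]; cv2.imwrite(f"pics/{f}_full.png",p)
    if box: p=p[box[1]:box[3],box[0]:box[2]]
    cv2.imwrite(f"pics/{f}.png",cv2.resize(p,None,fx=s,fy=s,interpolation=cv2.INTER_CUBIC))
E
python3 - <<'E'
import cv2
p=cv2.imread('pics/top0.png')[100:290,160:420]
cv2.imwrite('pics/c1.png',cv2.resize(p,None,fx=3,fy=3,interpolation=cv2.INTER_CUBIC))
E
```

```text
(no output)
```

View pics/c1.png

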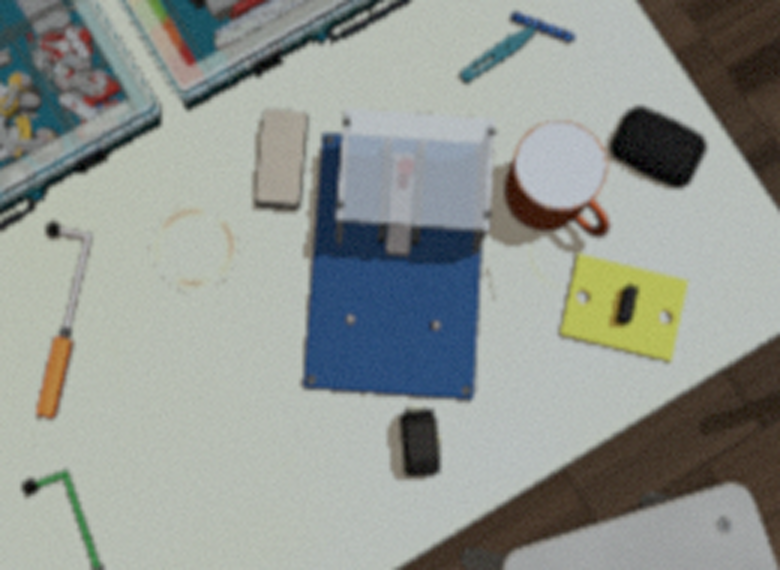

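The orange rod at crop (60,330) has a steel shaft, with the hook bend at (89,237) and the ball at (53,230). It is the one meant. The pins are at (350,319) and (436,325), and the template holes at (583,297) and (667,317). Next I'll work out the poses.

```bash
python3 - <<'E'
from h import *
p=cv2.imread('pics/top0.png')
f=lambda u,v:(160+(u+.5)/3-.5,100+(v+.5)/3-.5)
w=lambda u,v,z:onz('top',*f(u,v),z)
def mask(lo,hi,box,z,k=4):
    q=p[box[1]:box[3],box[0]:box[2]]; q=cv2.resize(q,None,fx=k,fy=k,interpolation=cv2.INTER_CUBIC)
    m=cv2.inRange(cv2.cvtColor(q,cv2.COLOR_BGR2HSV),lo,hi)
    c=max(cv2.findContours(m,cv2.RETR_EXTERNAL,cv2.CHAIN_APPROX_NONE)[0],key=cv2.contourArea)
    c=c[:,0]; P=np.array([onz('top',box[0]+(a+.5)/k-.5,box[1]+(b+.5)/k-.5,z)[:2] for a,b in c])
    r=cv2.minAreaRect((P*1000).astype(np.float32)); print(np.round(r[0],1),np.round(r[1],1),round(r[2],2))
print('yellow');mask((20,90,90),(38,255,255),(340,178,395,225),.008)
print('orange');mask((5,110,80),(20,255,255),(168,205,190,242),.018)
print('blue');mask((100,90,40),(125,255,255),(255,140,325,240),.012)
pr,pl=w(436,325,.02)[:2],w(350,319,.02)[:2]
print('pins',pl,pr,(pl+pr)/2,np.linalg.norm(pl-pr),'jig yaw',np.degrees(np.arctan2(*(pl-pr)[::-1]))-90)
a,b=w(304,386,.012)[:2],w(472,398,.012)[:2]; print('front corners',a,b,np.linalg.norm(a-b),np.degrees(np.arctan2(*(a-b)[::-1]))-90)
hl,hr=w(583,297,.006)[:2],w(667,317,.006)[:2];print('holes',hl,hr,(hl+hr)/2,np.linalg.norm(hl-hr),np.degrees(np.arctan2(*(hl-hr)[::-1]))-90)
print('grip top',w(628,304,.03))
b=w(89,237,.013)[:2];h0=w(46,417,.01)[:2];h1=w(64,335,.018)[:2];print('rod bend',b,'ball',w(53,230,.009),'handle',h1,h0, np.degrees(np.arctan2(*(b-h0)[::-1])))
for n,(u,v,z) in dict(batt=(281,158,.026),tape=(420,442,.052),mug=(562,163,.1),mughandle=(602,230,.05)).items(): print(n,w(u,v,z))
E
```

```text
yellow
[ 510.  -289.7] [119.7  89.8] 75.04
orange
[445.3 308.2] [19.8 85. ] 78.23
blue
[560.3 -50.1] [176.1 275.9] 84.91
pins [5.00099030e-01 1.14320446e-04] [ 0.49217435 -0.08968062] [ 0.49613669 -0.04478315] 0.0901439461657738 jig yaw -5.043464236610177
front corners [0.43137116 0.04931433] [ 0.41571634 -0.12549027] 0.17550418811860907 -5.1175333282563
holes [ 0.52219923 -0.24801978] [ 0.49907168 -0.33601223] [ 0.51063545 -0.292016  ] 0.09098106617436921 -14.726296967511814
grip top [ 0.50915235 -0.28949101  0.03      ]
rod bend [0.5947959  0.27577213] ball [0.60417034 0.31510775 0.009     ] handle [0.48861714 0.29897964] [0.4038836  0.31766295] -12.37595851436506
batt [0.67458952 0.07036849 0.026     ]
tape [ 0.36764609 -0.06722372  0.052     ]
mug [ 0.64056163 -0.2142255   0.1       ]
mughandle [ 0.58373142 -0.26208787  0.05      ]
```

```bash
cat >> h.py <<'E'
def plan(x,y,z,ang):
    """remaining move to TCP x,y,z with tool y at world angle ang (deg): turn first, then shift"""
    s=manip.sense(); r=R.from_quat(s['tool_rot']); ty=r.apply([0,1,0]); tz=r.apply([0,0,1])
    d=(ang-np.degrees(np.arctan2(ty[1],ty[0]))+90)%180-90
    c=r*R.from_rotvec([0,0,-np.radians(d)])
    e=c.inv().apply(np.array([x,y,z])-s['tcp_pos'])
    print('t %.1f'%s['t'],'tcp',s['tcp_pos'].round(4),'F',s['force'].round(1),'gap %.3f gf %.0f'%(s['finger_gap'],s['gripper_force']),'tilt',np.degrees(np.arccos(-tz[2])).round(2))
    print('turn z %.4f'%(-d/360),'dp after turn',(e/.5).round(4))
J=-5.08
def jig(x,y):  # jig x,y (m) -> world
    a=np.radians(J); X=np.array([np.cos(a),np.sin(a)]); Y=np.array([-X[1],X[0]])
    return np.array([.4961,-.0448])+(x+.065)*X+y*Y
E
python3 -c "
from h import *
plan(.510,-.2897,.2,75.04)"
```

```text
t 0.1 tcp [0.2354 0.5784 0.303 ] F [-0.5 -0.3 -0.2] gap 0.998 gf 0 tilt 0.12
turn z -0.0200 dp after turn [-0.9788 -1.5351  0.2084]
```

```bash
python3 -m crank '[{"dp":[0,0,0],"delta_rot":[0,0,-0.0198],"fingers":0.2},{"dp":[-0.04,-0.063,0],"delta_rot":[0,0,0],"fingers":0.2},{"dp":[-0.04,-0.063,0],"delta_rot":[0,0,0],"fingers":0.2},{"dp":[-0.04,-0.063,0],"delta_rot":[0,0,0],"fingers":0.2},{"dp":[-0.04,-0.063,0],"delta_rot":[0,0,0],"fingers":0.2},{"dp":[-0.04,-0.063,0],"delta_rot":[0,0,0],"fingers":0.2},{"dp":[-0.04,-0.063,0],"delta_rot":[0,0,0],"fingers":0.2},{"dp":[-0.04,-0.063,0],"delta_rot":[0,0,0],"fingers":0.2},{"dp":[-0.04,-0.063,0],"delta_rot":[0,0,0],"fingers":0.2},{"dp":[-0.04,-0.063,0],"delta_rot":[0,0,0],"fingers":0.2},{"dp":[-0.04,-0.063,0],"delta_rot":[0,0,0],"fingers":0.2},{"dp":[-0.04,-0.063,0],"delta_rot":[0,0,0],"fingers":0.2}]' 50
python3 -m crank '[{"dp":[-0.04,-0.063,0],"delta_rot":[0,0,0],"fingers":0.2},{"dp":[-0.04,-0.063,0],"delta_rot":[0,0,0],"fingers":0.2},{"dp":[-0.04,-0.063,0],"delta_rot":[0,0,0],"fingers":0.2},{"dp":[-0.04,-0.063,0],"delta_rot":[0,0,0],"fingers":0.2},{"dp":[-0.04,-0.063,0],"delta_rot":[0,0,0],"fingers":0.2},{"dp":[-0.04,-0.063,0],"delta_rot":[0,0,0],"fingers":0.2},{"dp":[-0.04,-0.063,0.02],"delta_rot":[0,0,0],"fingers":0.2},{"dp":[-0.04,-0.063,0.03],"delta_rot":[0,0,0],"fingers":0.2},{"dp":[-0.04,-0.063,0.04],"delta_rot":[0,0,0],"fingers":0.2},{"dp":[-0.04,-0.063,0.04],"delta_rot":[0,0,0],"fingers":0.2},{"dp":[-0.04,-0.063,0.04],"delta_rot":[0,0,0],"fingers":0.2},{"dp":[-0.04,-0.063,0.03],"delta_rot":[0,0,0],"fingers":0.2}]'
python3 -c "
from h import *
plan(.510,-.2897,.083,75.04)"
```

```text
t: 1.1
tcp_pos: [0.3582, 0.1854, 0.3038]
tool_rot: [0.131, 0.991, -0.0, -0.0]
force: [1.7, 0.0, 0.1]
finger_gap: 0.599
gripper_force: 0.0
t: 2.1
tcp_pos: [0.491, -0.2399, 0.2029]
tool_rot: [0.131, 0.991, 0.001, -0.001]
force: [-0.2, 0.7, 0.2]
finger_gap: 0.599
gripper_force: 0.0
t 2.1 tcp [ 0.491  -0.2399  0.2029] F [-0.2  0.7  0.2] gap 0.599 gf 0 tilt 0.16
turn z -0.0003 dp after turn [-0.063  -0.0867  0.2395]
```

```bash
python3 -m crank '[{"dp":[-0.03,-0.043,0],"delta_rot":[0,0,0],"fingers":0.2},{"dp":[-0.03,-0.043,0.03],"delta_rot":[0,0,0],"fingers":0.2},{"dp":[0,0,0.03],"delta_rot":[0,0,0],"fingers":0.2},{"dp":[0,0,0.04],"delta_rot":[0,0,0],"fingers":0.2},{"dp":[0,0,0],"delta_rot":[0,0,0],"fingers":0.2}]'
python3 -c "
from h import *
plan(.510,-.2897,.083,75.04)
snap('side','s1',(290,190,430,310),4)"
```

```text
t: 2.52
tcp_pos: [0.5074, -0.2871, 0.1511]
tool_rot: [0.131, 0.991, 0.002, -0.003]
force: [-1.0, 1.0, -0.2]
finger_gap: 0.602
gripper_force: 0.0
t 2.5 tcp [ 0.5074 -0.2871  0.1511] F [-1.   1.  -0.2] gap 0.602 gf 0 tilt 0.45
turn z -0.0004 dp after turn [-0.0073 -0.0042  0.1362]
```

View pics/s1.png

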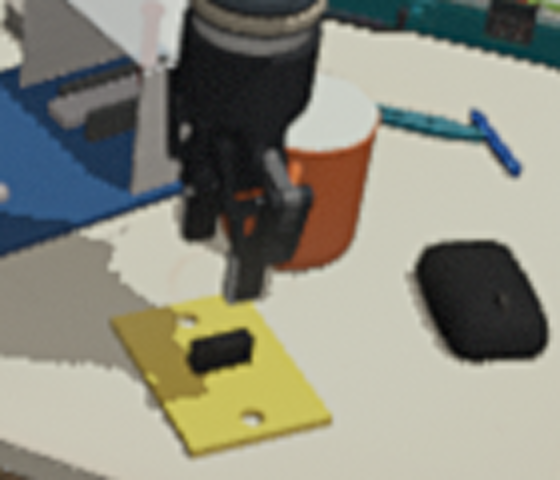

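The side view shows the open fingers above the grip bar at crop (220,350), clear of the mug. Now I'll lower and grasp.

```bash
python3 -m crank '[{"dp":[-0.003,-0.002,0.04],"delta_rot":[0,0,0],"fingers":0.2},{"dp":[0,0,0.04],"delta_rot":[0,0,0],"fingers":0.2},{"dp":[0,0,0.035],"delta_rot":[0,0,0],"fingers":0.2},{"dp":[0,0,0.018],"delta_rot":[0,0,0],"fingers":0.2},{"dp":[0,0,0],"delta_rot":[0,0,0],"fingers":0.2},{"dp":[0,0,0],"delta_rot":[0,0,0],"fingers":0.2}]'
python3 -c "
from h import *
plan(.510,-.2897,.083,75.04)"
```

```text
t: 3.07
tcp_pos: [0.5108, -0.2891, 0.0889]
tool_rot: [0.131, 0.991, -0.0, 0.0]
force: [-0.0, 0.0, 0.1]
finger_gap: 0.604
gripper_force: 0.0
t 3.1 tcp [ 0.5108 -0.2891  0.0889] F [-0.   0.   0.1] gap 0.604 gf 0 tilt 0.02
turn z -0.0001 dp after turn [ 0.0012 -0.0016  0.0119]
```

```bash
python3 -m crank '[{"dp":[0.0012,-0.0016,0.01],"delta_rot":[0,0,0],"fingers":0.2},{"dp":[0,0,0],"delta_rot":[0,0,0],"fingers":-0.3},{"dp":[0,0,0],"delta_rot":[0,0,0],"fingers":-1},{"dp":[0,0,0],"delta_rot":[0,0,0],"fingers":-1},{"dp":[0,0,0],"delta_rot":[0,0,0],"fingers":-1},{"dp":[0,0,0],"delta_rot":[0,0,0],"fingers":-1},{"dp":[0,0,0],"delta_rot":[0,0,0],"fingers":-1},{"dp":[0,0,0],"delta_rot":[0,0,0],"fingers":-1}]' 50
python3 -c "
from h import *
plan(.510,-.2897,.083,75.04)"
```

```text
t: 3.73
tcp_pos: [0.5101, -0.2902, 0.0842]
tool_rot: [0.131, 0.991, -0.0, 0.001]
force: [0.2, -0.2, 6.1]
finger_gap: 0.15
gripper_force: 51.8
t 3.7 tcp [ 0.5101 -0.2902  0.0842] F [ 0.2 -0.2  6.1] gap 0.150 gf 52 tilt 0.08
turn z -0.0002 dp after turn [0.0004 0.0008 0.0024]
```

```bash
python3 -m crank '[{"dp":[0,0,-0.02],"delta_rot":[0,0,0],"fingers":-1},{"dp":[0,0,-0.04],"delta_rot":[0,0,0],"fingers":-1},{"dp":[0,0,-0.06],"delta_rot":[0,0,0],"fingers":-1},{"dp":[0,0,-0.06],"delta_rot":[0,0,-0.01],"fingers":-1},{"dp":[0,0,-0.04],"delta_rot":[0,0,-0.01],"fingers":-1},{"dp":[0,0,-0.02],"delta_rot":[0,0,-0.0072],"fingers":-1},{"dp":[0,0,0],"delta_rot":[0,0,0],"fingers":-1}]'
python3 -c "
from h import *
plan(.4961,-.0448,.15,84.92)"
```

```text
t: 4.32
tcp_pos: [0.5107, -0.2904, 0.2063]
tool_rot: [0.045, 0.999, -0.002, 0.002]
force: [-0.3, -0.6, -0.7]
finger_gap: 0.15
gripper_force: 51.0
t 4.3 tcp [ 0.5107 -0.2904  0.2063] F [-0.3 -0.6 -0.7] gap 0.150 gf 51 tilt 0.31
turn z -0.0003 dp after turn [0.073  0.4871 0.1109]
```

```bash
python3 -m crank '[{"dp":[0.003,0.02,0],"delta_rot":[0,0,-0.0003],"fingers":-1},{"dp":[0.007,0.05,0],"delta_rot":[0,0,0],"fingers":-1},{"dp":[0.01,0.065,0],"delta_rot":[0,0,0],"fingers":-1},{"dp":[0.01,0.065,0],"delta_rot":[0,0,0],"fingers":-1},{"dp":[0.01,0.065,0],"delta_rot":[0,0,0],"fingers":-1},{"dp":[0.01,0.065,0.01],"delta_rot":[0,0,0],"fingers":-1},{"dp":[0.01,0.065,0.03],"delta_rot":[0,0,0],"fingers":-1},{"dp":[0.007,0.05,0.03],"delta_rot":[0,0,0],"fingers":-1},{"dp":[0.004,0.03,0.03],"delta_rot":[0,0,0],"fingers":-1},{"dp":[0.002,0.012,0.01],"delta_rot":[0,0,0],"fingers":-1},{"dp":[0,0,0],"delta_rot":[0,0,0],"fingers":-1},{"dp":[0,0,0],"delta_rot":[0,0,0],"fingers":-1}]'
python3 - <<'E'
from h import *
plan(.4961,-.0448,.125,84.92)
snap('side','s2',(210,170,370,290),5)
snap('top','t2',(250,170,330,240),8)
E
```

```text
t: 5.32
tcp_pos: [0.495, -0.0439, 0.1478]
tool_rot: [0.045, 0.999, 0.0, -0.001]
force: [1.5, -0.5, -1.5]
finger_gap: 0.15
gripper_force: 50.9
t 5.3 tcp [ 0.495  -0.0439  0.1478] F [ 1.5 -0.5 -1.5] gap 0.150 gf 51 tilt 0.08
turn z -0.0001 dp after turn [-0.0025 -0.0015  0.0456]
```

View pics/s2.png

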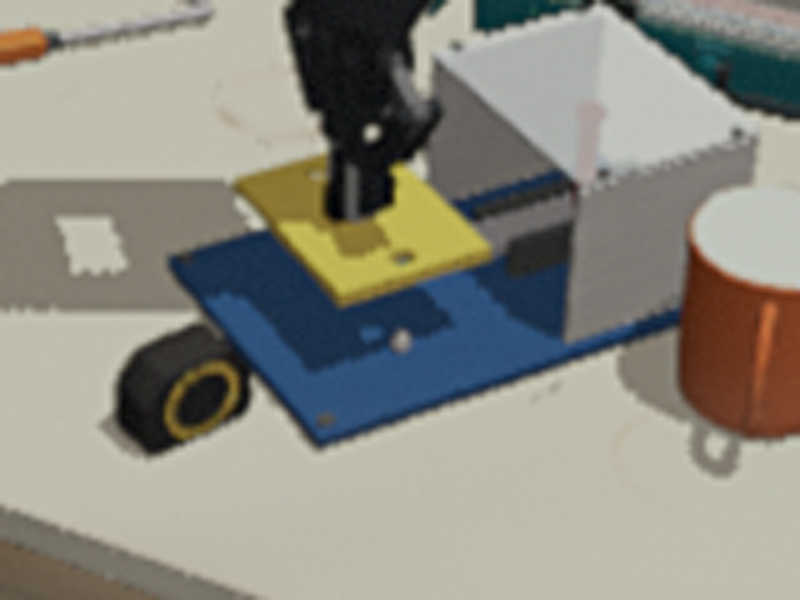

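The plate is held level over the jig. Its near hole is at crop (403,257) and the near pin tip at (400,341). I'll use the same camera to work out the hole-to-pin offset.

```bash
python3 - <<'E'
from h import *
f=lambda u,v,z:onz('side',210+(u+.5)/5-.5,170+(v+.5)/5-.5,z)[:2].round(4)
zt=.1478-.0842+.008
h=f(403,257,zt-.002);p=f(400,341,.0195)
c=R.from_euler('z',J,degrees=True)
print('hole',h,'pin',p,'expected right pin',jig(-.065,-.045))
exp=np.array([.495,-.0439])+(jig(0,-.045)-jig(0,0)); print('expected hole',exp)
for u,v in((492,247),(236,182),(343,300)): print('corner',f(u,v,zt))
C=lambda x,y:np.array([.495,-.0439])+jig(x,y)-jig(0,0)
print('exp corners',C(.045,-.06),C(-.045,.06),C(-.045,-.06))
# top image: yellow outline
p=cv2.imread('pics/t2_full.png'); m=cv2.inRange(cv2.cvtColor(p,cv2.COLOR_BGR2HSV),(20,80,60),(38,255,255)); m[:, :250]=0;m[:,335:]=0;m[:160]=0;m[245:]=0
ys,xs=np.nonzero(m);P=np.array([onz('top',a,b,zt)[:2]*1000 for a,b in zip(xs,ys)],np.float32);print(len(P), cv2.minAreaRect(P) if len(P) else '')
E
```

```text
hole [ 0.4937 -0.0903] pin [ 0.4898 -0.0959] expected right pin [ 0.4921154  -0.08962324]
expected hole [ 0.4910154  -0.08872324]
corner [ 0.5365 -0.1104]
corner [0.4561 0.0136]
corner [ 0.4446 -0.1066]
exp corners [ 0.53451045 -0.10764892] [0.45548955 0.01984892] [ 0.44486396 -0.09967972]
0
```

View pics/t2.png

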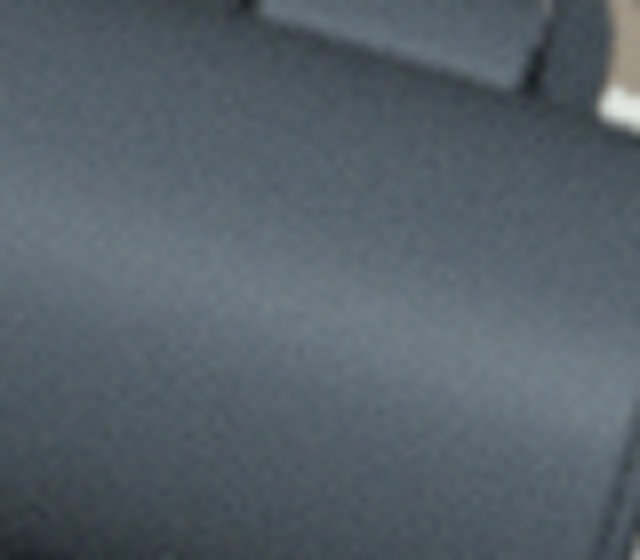

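The top view is blocked by the arm. The top-view estimates were consistent to under 1 mm (pin spacing 90.1 mm, plate 119.7 x 89.8 mm), so I'll lower on those and watch the force.

```bash
python3 -m crank '[{"dp":[-0.0022,-0.0016,0.025],"delta_rot":[0,0,0],"fingers":-1},{"dp":[0,0,0.03],"delta_rot":[0,0,0],"fingers":-1},{"dp":[0,0,0.017],"delta_rot":[0,0,0],"fingers":-1},{"dp":[0,0,0.008],"delta_rot":[0,0,0],"fingers":-1},{"dp":[0,0,0],"delta_rot":[0,0,0],"fingers":-1},{"dp":[0,0,0],"delta_rot":[0,0,0],"fingers":-1},{"dp":[0,0,0],"delta_rot":[0,0,0],"fingers":-1}]'
python3 - <<'E'
from h import *
from scipy.optimize import least_squares
plan(.4961,-.0448,.0962,84.92)
snap('side','s3',(220,200,330,275),7)
p=cv2.imread('pics/s3_full.png'); k=4;b=(220,190,350,285)
q=cv2.resize(p[b[1]:b[3],b[0]:b[2]],None,fx=k,fy=k,interpolation=cv2.INTER_CUBIC);hsv=cv2.cvtColor(q,cv2.COLOR_BGR2HSV)
m=cv2.inRange(hsv,(20,80,50),(38,255,255))
c=max(cv2.findContours(m,cv2.RETR_EXTERNAL,cv2.CHAIN_APPROX_NONE)[0],key=cv2.contourArea)
print(cv2.contourArea(c)); hull=cv2.convexHull(c)
ap=cv2.approxPolyDP(hull,8,True)[:,0]; print('yellow hull img',[(round(b[0]+(u+.5)/k-.5,1),round(b[1]+(v+.5)/k-.5,1)) for u,v in ap])
s=manip.sense()['tcp_pos']; z=s[2]-.0842
for zz in(z,z+.008):
  print('pred z',zz.round(4),[proj('side',[*(s[:2]+jig(x,y)-jig(0,0)),zz])[0].round(1).tolist() for x,y in((.045,-.06),(-.045,-.06),(-.045,.06),(.045,.06))])
print('board pred',[proj('side',[*jig(x,y),.012])[0].round(1).tolist() for x,y in((-.14,-.09),(-.14,.09),(.14,-.09))],'pins',[proj('side',[*jig(-.065,y),.021])[0].round(1).tolist() for y in(-.045,.045)])
E
```

```text
t: 6.0
tcp_pos: [0.4966, -0.0452, 0.1089]
tool_rot: [0.045, 0.999, -0.0, 0.001]
force: [0.8, -0.5, -1.2]
finger_gap: 0.149
gripper_force: 51.0
t 6.0 tcp [ 0.4966 -0.0452  0.1089] F [ 0.8 -0.5 -1.2] gap 0.149 gf 51 tilt 0.07
turn z -0.0002 dp after turn [0.0011 0.0008 0.0254]
12353.5
yellow hull img [(np.float64(257.4), np.float64(217.4)), (np.float64(275.1), np.float64(211.9)), (np.float64(291.4), np.float64(214.1)), (np.float64(307.4), np.float64(231.9)), (np.float64(278.4), np.float64(242.6))]
pred z 0.0248 [[306.6, 233.0], [277.2, 242.7], [256.3, 219.0], [284.3, 210.6]]
pred z 0.0328 [[306.7, 230.6], [277.3, 240.3], [256.2, 216.7], [284.4, 208.2]]
board pred [[272.3, 256.5], [241.8, 220.1], [360.8, 226.3]] pins [[289.0, 235.9], [272.8, 218.5]]
```

View pics/s3.png

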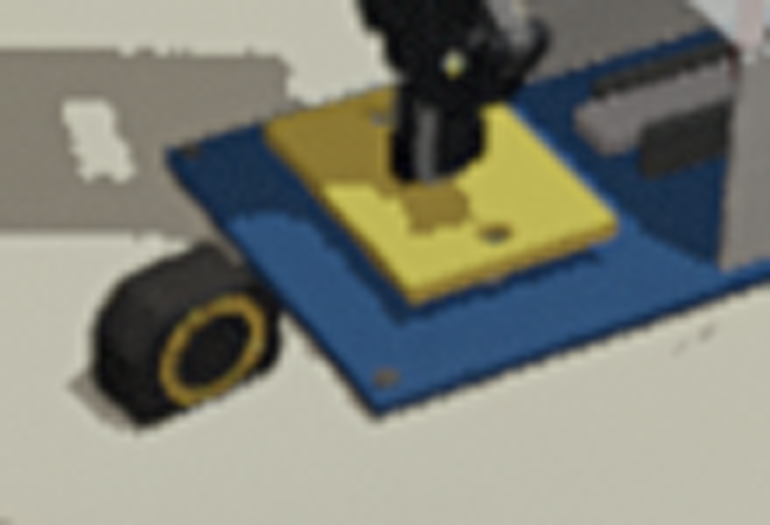

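The side view shows the plate just above the pins. The offsets of plate and board from prediction agree to about 0.5 px (roughly 1 mm), so I'll lower onto the pins.

```bash
python3 -m crank '[{"dp":[0.001,0.0008,0.005],"delta_rot":[0,0,0],"fingers":-1},{"dp":[0,0,0.005],"delta_rot":[0,0,0],"fingers":-1},{"dp":[0,0,0.004],"delta_rot":[0,0,0],"fingers":-1},{"dp":[0,0,0.003],"delta_rot":[0,0,0],"fingers":-1},{"dp":[0,0,0.002],"delta_rot":[0,0,0],"fingers":-1},{"dp":[0,0,0],"delta_rot":[0,0,0],"fingers":-1},{"dp":[0,0,0],"delta_rot":[0,0,0],"fingers":-1}]'
python3 -c "
from h import *
plan(.4961,-.0448,.0962,84.92)"
```

```text
t: 6.63
tcp_pos: [0.4957, -0.0444, 0.0987]
tool_rot: [0.045, 0.999, 0.0, -0.0]
force: [0.2, -0.4, -2.2]
finger_gap: 0.149
gripper_force: 51.0
t 6.6 tcp [ 0.4957 -0.0444  0.0987] F [ 0.2 -0.4 -2.2] gap 0.149 gf 51 tilt 0.01
turn z -0.0001 dp after turn [-0.0008 -0.0007  0.0051]
```

No contact force, and the underside is already below the pin tops. I'll seat it the rest of the way and release.

```bash
python3 -m crank '[{"dp":[-0.0005,-0.0005,0.003],"delta_rot":[0,0,0],"fingers":-1},{"dp":[0,0,0.002],"delta_rot":[0,0,0],"fingers":-1},{"dp":[0,0,0],"delta_rot":[0,0,0],"fingers":-1},{"dp":[0,0,0],"delta_rot":[0,0,0],"fingers":-0.5},{"dp":[0,0,0],"delta_rot":[0,0,0],"fingers":0},{"dp":[0,0,0],"delta_rot":[0,0,0],"fingers":0},{"dp":[0,0,-0.01],"delta_rot":[0,0,0],"fingers":0},{"dp":[0,0,-0.04],"delta_rot":[0,0,0],"fingers":0},{"dp":[0,0,-0.06],"delta_rot":[0,0,0],"fingers":0},{"dp":[0,0,-0.06],"delta_rot":[0,0,0],"fingers":0},{"dp":[0,0,-0.04],"delta_rot":[0,0,0],"fingers":0}]'
python3 -c "
from h import *
plan(.4453,.3082,.2,78.0)"
```

```text
t: 7.55
tcp_pos: [0.4964, -0.0448, 0.2039]
tool_rot: [0.045, 0.999, -0.0, 0.001]
force: [0.9, -0.0, -0.5]
finger_gap: 0.503
gripper_force: 0.0
t 7.5 tcp [ 0.4964 -0.0448  0.2039] F [ 0.9 -0.  -0.5] gap 0.503 gf 0 tilt 0.15
turn z 0.0191 dp after turn [0.2468 0.6693 0.007 ]
```

```bash
python3 -m crank '[{"dp":[0,0,0],"delta_rot":[0,0,0.0191],"fingers":0},{"dp":[0.015,0.04,0],"delta_rot":[0,0,0],"fingers":0},{"dp":[0.027,0.073,0],"delta_rot":[0,0,0],"fingers":0},{"dp":[0.027,0.073,0],"delta_rot":[0,0,0],"fingers":0},{"dp":[0.027,0.073,0],"delta_rot":[0,0,0],"fingers":0},{"dp":[0.027,0.073,0],"delta_rot":[0,0,0],"fingers":0},{"dp":[0.027,0.073,0],"delta_rot":[0,0,0],"fingers":0},{"dp":[0.027,0.073,0],"delta_rot":[0,0,0],"fingers":0},{"dp":[0.027,0.073,0.01],"delta_rot":[0,0,0],"fingers":0},{"dp":[0.027,0.073,0.03],"delta_rot":[0,0,0],"fingers":0},{"dp":[0.015,0.045,0.04],"delta_rot":[0,0,0],"fingers":0},{"dp":[0,0,0.04],"delta_rot":[0,0,0],"fingers":0}]'
python3 - <<'E'
from h import *
plan(.4453,.3082,.1,78.0)
snap('side','s4',(185,165,325,270),5)
snap('top','t4')
# plate outline in top, rod shaft
p=cv2.imread('pics/t4_full.png');m=cv2.inRange(cv2.cvtColor(p,cv2.COLOR_BGR2HSV),(20,80,60),(38,255,255)); m[:, :250]=0;m[:,335:]=0;m[:160]=0;m[245:]=0
k=4;q=cv2.resize(p[170:240,250:335],None,fx=k,fy=k,interpolation=cv2.INTER_CUBIC);m=cv2.inRange(cv2.cvtColor(q,cv2.COLOR_BGR2HSV),(20,80,60),(38,255,255))
c=max(cv2.findContours(m,cv2.RETR_EXTERNAL,cv2.CHAIN_APPROX_NONE)[0],key=cv2.contourArea)[:,0]
P=np.array([onz('top',250+(a+.5)/k-.5,170+(b+.5)/k-.5,.020)[:2]*1000 for a,b in c],np.float32);print(cv2.minAreaRect(P))
E
```

```text
t: 8.55
tcp_pos: [0.4451, 0.3128, 0.1419]
tool_rot: [0.102, 0.995, 0.002, 0.002]
force: [-0.5, -0.3, -0.4]
finger_gap: 0.499
gripper_force: 0.0
t 8.6 tcp [0.4451 0.3128 0.1419] F [-0.5 -0.3 -0.4] gap 0.499 gf 0 tilt 0.3
turn z 0.0008 dp after turn [-0.002  -0.0092  0.0837]
((496.80029296875, -43.56140899658203), (120.17252349853516, 91.14257049560547), 84.94834899902344)
```

View pics/s4.png

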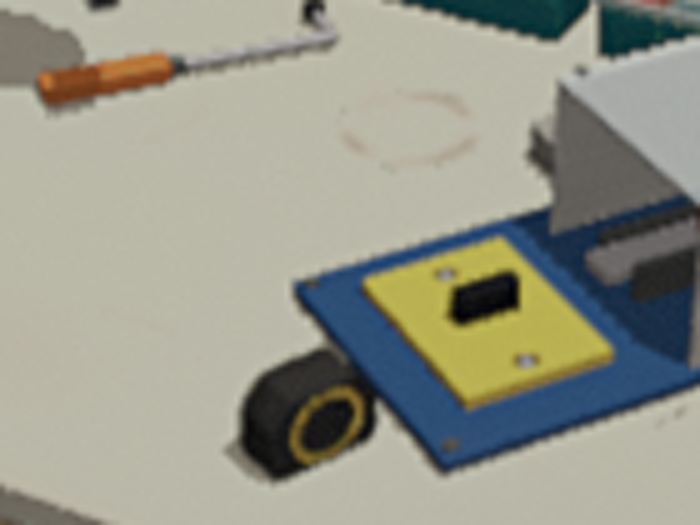

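The template lies flat with pin tips showing in both holes, at crop (445,272) and (526,360). Next is the rod grasp.

```bash
python3 -m crank '[{"dp":[-0.002,-0.0085,0.03],"delta_rot":[0,0,0.0006],"fingers":0},{"dp":[0,0,0.04],"delta_rot":[0,0,0],"fingers":0},{"dp":[0,0,0.03],"delta_rot":[0,0,0],"fingers":0},{"dp":[0,0,0.018],"delta_rot":[0,0,0],"fingers":0},{"dp":[0,0,0],"delta_rot":[0,0,0],"fingers":0},{"dp":[0,0,0],"delta_rot":[0,0,0],"fingers":0}]'
python3 -c "
from h import *
plan(.4453,.3082,.076,78)"
```

```text
t: 9.15
tcp_pos: [0.4458, 0.3031, 0.0829]
tool_rot: [0.107, 0.994, -0.0, -0.0]
force: [0.2, 0.6, 0.5]
finger_gap: 0.503
gripper_force: 0.0
t 9.2 tcp [0.4458 0.3031 0.0829] F [0.2 0.6 0.5] gap 0.503 gf 0 tilt 0.0
turn z -0.0008 dp after turn [0.003  0.0097 0.0138]
```

```bash
python3 -m crank '[{"dp":[0.003,0.0095,0.004],"delta_rot":[0,0,-0.0006],"fingers":0},{"dp":[0,0,0.009],"delta_rot":[0,0,0],"fingers":0},{"dp":[0,0,0],"delta_rot":[0,0,0],"fingers":-0.3},{"dp":[0,0,0],"delta_rot":[0,0,0],"fingers":-1},{"dp":[0,0,0],"delta_rot":[0,0,0],"fingers":-1},{"dp":[0,0,0],"delta_rot":[0,0,0],"fingers":-1},{"dp":[0,0,0],"delta_rot":[0,0,0],"fingers":-1},{"dp":[0,0,0],"delta_rot":[0,0,0],"fingers":-1}]' 80
python3 -c "
from h import *
plan(.4453,.3082,.076,78)"
```

```text
t: 9.82
tcp_pos: [0.445, 0.3088, 0.0765]
tool_rot: [0.105, 0.995, 0.0, 0.0]
force: [-0.7, 0.4, 5.5]
finger_gap: 0.219
gripper_force: 79.8
t 9.8 tcp [0.445  0.3088 0.0765] F [-0.7  0.4  5.5] gap 0.219 gf 80 tilt 0.04
turn z 0.0000 dp after turn [-0.0009 -0.001   0.001 ]
```

```bash
python3 -m crank '[{"dp":[0,0,-0.02],"delta_rot":[0,0,0],"fingers":-1},{"dp":[0,0,-0.05],"delta_rot":[0,0,0],"fingers":-1},{"dp":[0,0,-0.07],"delta_rot":[0,0,0],"fingers":-1},{"dp":[0,0,-0.07],"delta_rot":[0,0,-0.01],"fingers":-1},{"dp":[0,0,-0.04],"delta_rot":[0,0,-0.0092],"fingers":-1},{"dp":[0,0,0],"delta_rot":[0,0,0],"fingers":-1}]'
python3 -c "
from h import *
plan(*jig(-.165,-.062),.2,84.92)"
```

```text
t: 10.32
tcp_pos: [0.447, 0.3096, 0.2056]
tool_rot: [0.044, 0.999, 0.002, 0.004]
force: [-0.6, 0.4, -1.8]
finger_gap: 0.212
gripper_force: 79.0
t 10.3 tcp [0.447  0.3096 0.2056] F [-0.6  0.4 -1.8] gap 0.212 gf 79 tilt 0.55
turn z 0.0002 dp after turn [ 0.0395 -0.8213  0.0072]
```

```bash
python3 -m crank '[{"dp":[0.005,-0.03,-0.04],"delta_rot":[0,0,0],"fingers":-1},{"dp":[0.01,-0.07,-0.02],"delta_rot":[0,0,0],"fingers":-1},{"dp":[0.01,-0.08,0],"delta_rot":[0,0,0],"fingers":-1},{"dp":[0.01,-0.08,0],"delta_rot":[0,0,0],"fingers":-1},{"dp":[0.005,-0.08,0],"delta_rot":[0,0,0],"fingers":-1},{"dp":[0,-0.08,0],"delta_rot":[0,0,0],"fingers":-1},{"dp":[0,-0.08,0],"delta_rot":[0,0,0],"fingers":-1},{"dp":[0,-0.08,0],"delta_rot":[0,0,0],"fingers":-1},{"dp":[0,-0.08,0],"delta_rot":[0,0,0],"fingers":-1},{"dp":[0,-0.08,0],"delta_rot":[0,0,0],"fingers":-1},{"dp":[0,-0.06,0],"delta_rot":[0,0,0],"fingers":-1},{"dp":[0,-0.02,0],"delta_rot":[0,0,0],"fingers":-1}]'
python3 -m crank '[{"dp":[0,0,0],"delta_rot":[0,0,0],"fingers":-1},{"dp":[0,0,0],"delta_rot":[0,0,0],"fingers":-1},{"dp":[0,0,0],"delta_rot":[0,0,0],"fingers":-1}]'
python3 - <<'E'
from h import *
plan(*jig(-.165,-.062),.1375,84.92)
snap('side','s5',(180,150,340,270),5)
E
```

```text
t: 11.32
tcp_pos: [0.3887, -0.1019, 0.2305]
tool_rot: [0.047, 0.999, -0.001, 0.0]
force: [1.4, -0.1, -1.5]
finger_gap: 0.208
gripper_force: 79.0
t: 11.57
tcp_pos: [0.3878, -0.0966, 0.2305]
tool_rot: [0.044, 0.999, 0.001, -0.001]
force: [0.2, 1.5, -1.4]
finger_gap: 0.209
gripper_force: 79.0
t 11.6 tcp [ 0.3878 -0.0966  0.2305] F [ 0.2  1.5 -1.4] gap 0.209 gf 79 tilt 0.14
turn z 0.0000 dp after turn [-0.0069 -0.0019  0.1859]
```

View pics/s5.png

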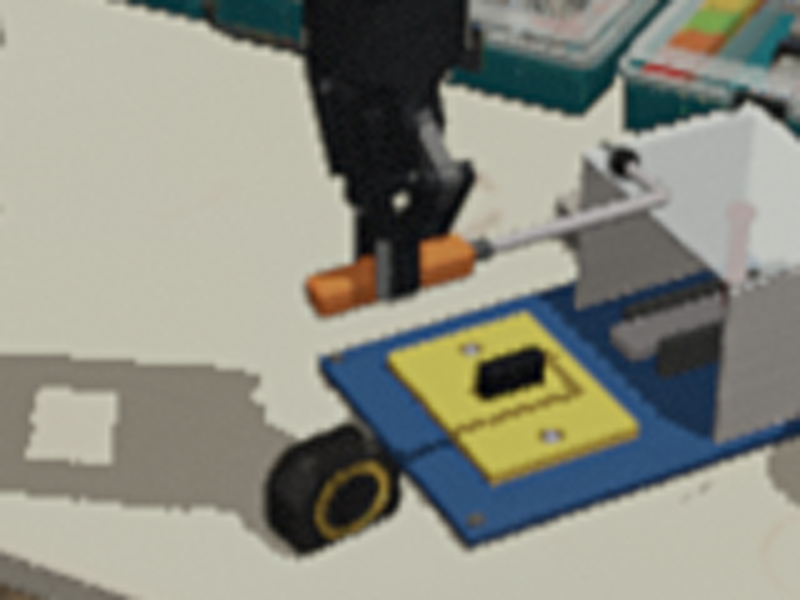

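The rod is held level, with the bend at crop (663,195) and the ball at (625,160). I'll check both against the predicted hook position.

```bash
python3 - <<'E'
from h import *
s=manip.sense()['tcp_pos']; X=jig(1,0)-jig(0,0);Y=jig(0,1)-jig(0,0)
for n,d,(u,v) in(('bend',.155*X,(663,195)),('ball',.155*X+.038*Y,(625,160)),('rear',-.0425*X,(318,295))):
    print(n,proj('side',[*(s[:2]+d),s[2]-.0675])[0].round(1),'seen',180+(u+.5)/5-.5,150+(v+.5)/5-.5)
E
python3 -m crank '[{"dp":[-0.005,-0.001,0.03],"delta_rot":[0,0,0],"fingers":-1},{"dp":[0,0,0.05],"delta_rot":[0,0,0],"fingers":-1},{"dp":[0,0,0.06],"delta_rot":[0,0,0],"fingers":-1},{"dp":[0,0,0.03],"delta_rot":[0,0,0],"fingers":-1},{"dp":[0,0,0.01],"delta_rot":[0,0,0],"fingers":-1},{"dp":[0,0,0],"delta_rot":[0,0,0],"fingers":-1},{"dp":[0,0,0],"delta_rot":[0,0,0],"fingers":-1},{"dp":[0,0,0],"delta_rot":[0,0,0],"fingers":-1}]'
python3 -c "
from h import *
plan(*jig(-.165,-.062),.1375,84.92)
plan(*jig(-.049,-.062),.1375,84.92)"
```

```text
bend [311.8 188.6] seen 312.2 188.6
ball [303.8 181.7] seen 304.6 181.6
rear [240.8 209. ] seen 243.2 208.6
t: 12.28
tcp_pos: [0.3916, -0.0984, 0.1417]
tool_rot: [0.044, 0.999, -0.0, 0.001]
force: [0.8, -0.6, -1.4]
finger_gap: 0.21
gripper_force: 78.9
t 12.3 tcp [ 0.3916 -0.0984  0.1417] F [ 0.8 -0.6 -1.4] gap 0.210 gf 79 tilt 0.11
turn z 0.0001 dp after turn [0.0013 0.0014 0.0084]
t 12.3 tcp [ 0.3916 -0.0984  0.1417] F [ 0.8 -0.6 -1.4] gap 0.210 gf 79 tilt 0.11
turn z 0.0001 dp after turn [-0.2307  0.0014  0.0088]
```

```bash
python3 -m crank '[{"dp":[-0.015,0.0014,0.007],"delta_rot":[0,0,0],"fingers":-1},{"dp":[-0.03,0,0],"delta_rot":[0,0,0],"fingers":-1},{"dp":[-0.04,0,0],"delta_rot":[0,0,0],"fingers":-1},{"dp":[-0.04,0,0],"delta_rot":[0,0,0],"fingers":-1},{"dp":[-0.04,0,0],"delta_rot":[0,0,0],"fingers":-1},{"dp":[-0.035,0,0],"delta_rot":[0,0,0],"fingers":-1},{"dp":[-0.02,0,0],"delta_rot":[0,0,0],"fingers":-1},{"dp":[-0.01,0,0],"delta_rot":[0,0,0],"fingers":-1},{"dp":[0,0,0],"delta_rot":[0,0,0],"fingers":-1},{"dp":[0,0,0],"delta_rot":[0,0,0],"fingers":-1}]'
python3 - <<'E'
from h import *
plan(*jig(-.049,-.0165),.1375,84.92)
for n,b in(('side',(260,150,360,230)),('top',(240,130,340,220))):
    snap(n,'e_'+n,b,4)
a=cv2.imread('pics/e_side.png');c=cv2.imread('pics/e_top.png');h=max(len(a),len(c))
a,c=[cv2.copyMakeBorder(i,0,h-len(i),0,0,cv2.BORDER_CONSTANT) for i in(a,c)]
cv2.imwrite('pics/e.png',np.hstack([a,c])[:, :800])
E
```

```text
t: 13.12
tcp_pos: [0.5047, -0.1079, 0.1374]
tool_rot: [0.044, 0.999, 0.0, -0.001]
force: [0.0, 0.5, -2.8]
finger_gap: 0.21
gripper_force: 79.0
t 13.1 tcp [ 0.5047 -0.1079  0.1374] F [ 0.   0.5 -2.8] gap 0.210 gf 79 tilt 0.09
turn z -0.0000 dp after turn [-0.0036  0.0911 -0.0002]
```

View pics/e.png

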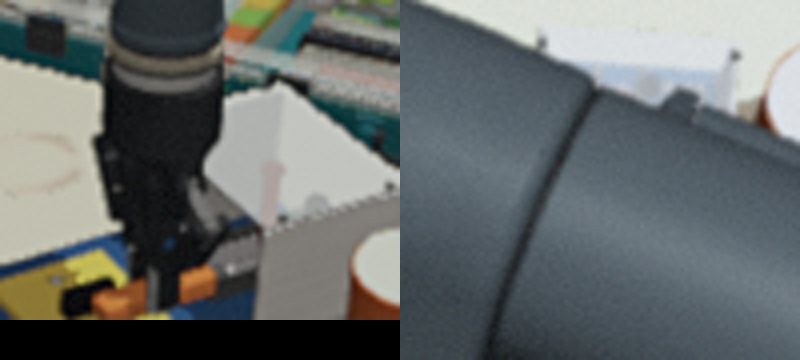

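The ball is visible through the guard beyond the knob, at side px (339,200.5) and top px (302,151), with no contact force. That uses up my ten views, so from here I'll work from numbers only.

```bash
python3 - <<'E'
from h import *
X=jig(1,0)-jig(0,0);Y=jig(0,1)-jig(0,0)
b=onz('top',302,151,.074)[:2]; print('ball jig',X@(b-jig(0,0)),Y@(b-jig(0,0)))
print('pred px',proj('top',[*jig(.104,-.024),.072]),proj('side',[*jig(.104,-.024),.07]), 'knob top px',proj('top',[*jig(.085,0),.095]),proj('side',[*jig(.085,0),.095]))
E
python3 -m crank '[{"dp":[-0.002,0.01,0],"delta_rot":[0,0,0],"fingers":-1},{"dp":[-0.0016,0.016,0],"delta_rot":[0,0,0],"fingers":-1},{"dp":[0,0.018,0],"delta_rot":[0,0,0],"fingers":-1},{"dp":[0,0.018,0],"delta_rot":[0,0,0],"fingers":-1},{"dp":[0,0.016,0],"delta_rot":[0,0,0],"fingers":-1},{"dp":[0,0.009,0],"delta_rot":[0,0,0],"fingers":-1},{"dp":[0,0.004,0],"delta_rot":[0,0,0],"fingers":-1},{"dp":[0,0,0],"delta_rot":[0,0,0],"fingers":-1},{"dp":[0,0,0],"delta_rot":[0,0,0],"fingers":-1},{"dp":[0,0,0],"delta_rot":[0,0,0],"fingers":-1}]'
python3 -c "
from h import *
plan(*jig(-.049,-.0165),.1375,84.92)
plan(*jig(-.105,-.0165),.1375,84.92)"
```

```text
ball jig 0.10219611432851368 -0.021823951763590307
pred px [[302.69230891 150.69369844]] [[338.29124105 200.58761741]] knob top px [[294.95010618 153.75374895]] [[328.44197309 190.5655177 ]]
t: 14.05
tcp_pos: [0.5116, -0.0633, 0.1374]
tool_rot: [0.045, 0.999, -0.0, 0.0]
force: [-0.1, 0.1, -0.9]
finger_gap: 0.21
gripper_force: 79.0
t 14.1 tcp [ 0.5116 -0.0633  0.1374] F [-0.1  0.1 -0.9] gap 0.210 gf 79 tilt 0.01
turn z -0.0001 dp after turn [ 0.0021  0.0011 -0.0003]
t 14.1 tcp [ 0.5116 -0.0633  0.1374] F [-0.1  0.1 -0.9] gap 0.210 gf 79 tilt 0.01
turn z -0.0001 dp after turn [ 0.1141  0.0011 -0.0003]
```

Prediction and observation agree to 2 mm, and there is no contact. Now I'll pull.

```bash
python3 -m crank '[{"dp":[0.006,0.001,0],"delta_rot":[0,0,0],"fingers":-1},{"dp":[0.01,0,0],"delta_rot":[0,0,0],"fingers":-1},{"dp":[0.01,0,0],"delta_rot":[0,0,0],"fingers":-1},{"dp":[0.01,0,0],"delta_rot":[0,0,0],"fingers":-1},{"dp":[0.01,0,0],"delta_rot":[0,0,0],"fingers":-1}]'
python3 -m crank '[{"dp":[0.01,0,0],"delta_rot":[0,0,0],"fingers":-1},{"dp":[0.01,0,0],"delta_rot":[0,0,0],"fingers":-1},{"dp":[0.01,0,0],"delta_rot":[0,0,0],"fingers":-1},{"dp":[0.01,0,0],"delta_rot":[0,0,0],"fingers":-1},{"dp":[0.01,0,0],"delta_rot":[0,0,0],"fingers":-1}]'
python3 -m crank '[{"dp":[0.003,0,0],"delta_rot":[0,0,0],"fingers":-1},{"dp":[0.002,0,0],"delta_rot":[0,0,0],"fingers":-1},{"dp":[0.002,0,0],"delta_rot":[0,0,0],"fingers":-1},{"dp":[0,0,0],"delta_rot":[0,0,0],"fingers":-1}]'
python3 -c "
from h import *
plan(*jig(-.105,-.0165),.1375,84.92)"
```

```text
t: 14.47
tcp_pos: [0.4893, -0.061, 0.1376]
tool_rot: [0.045, 0.999, -0.0, 0.002]
force: [3.5, 0.1, -2.5]
finger_gap: 0.211
gripper_force: 78.9
t: 14.88
tcp_pos: [0.4636, -0.0585, 0.1375]
tool_rot: [0.045, 0.999, -0.0, 0.0]
force: [4.1, -0.2, -2.1]
finger_gap: 0.213
gripper_force: 78.9
t: 15.22
tcp_pos: [0.4601, -0.058, 0.1374]
tool_rot: [0.045, 0.999, 0.0, -0.0]
force: [1.9, -0.7, -1.1]
finger_gap: 0.206
gripper_force: 79.0
t 15.2 tcp [ 0.4601 -0.058   0.1374] F [ 1.9 -0.7 -1.1] gap 0.206 gf 79 tilt 0.01
turn z -0.0001 dp after turn [ 0.0106 -0.0003 -0.0002]
```

```bash
python3 -m crank '[{"dp":[0.003,0,0],"delta_rot":[0,0,0],"fingers":-1},{"dp":[0.003,0,0],"delta_rot":[0,0,0],"fingers":-1},{"dp":[0.002,0,0],"delta_rot":[0,0,0],"fingers":-1},{"dp":[0,0,0],"delta_rot":[0,0,0],"fingers":-1}]'
python3 -m crank '[{"dp":[0.002,0,0],"delta_rot":[0,0,0],"fingers":-1},{"dp":[0.002,0,0],"delta_rot":[0,0,0],"fingers":-1},{"dp":[0,0,0],"delta_rot":[0,0,0],"fingers":-1}]'
```

```text
t: 15.55
tcp_pos: [0.456, -0.0576, 0.1374]
tool_rot: [0.045, 0.999, 0.0, -0.0]
force: [2.8, -0.7, -2.0]
finger_gap: 0.212
gripper_force: 79.0
t: 15.8
tcp_pos: [0.4545, -0.0576, 0.1374]
tool_rot: [0.044, 0.999, -0.0, 0.001]
force: [3.5, -0.9, -2.0]
finger_gap: 0.208
gripper_force: 79.0
```

```bash
python3 -m crank '[{"dp":[0.002,0,0],"delta_rot":[0,0,0],"fingers":-1},{"dp":[0.002,0,0],"delta_rot":[0,0,0],"fingers":-1},{"dp":[0,0,0],"delta_rot":[0,0,0],"fingers":-1}]'
python3 -m crank '[{"dp":[0.002,0,0],"delta_rot":[0,0,0],"fingers":-1},{"dp":[0.002,0,0],"delta_rot":[0,0,0],"fingers":-1},{"dp":[0,0,0],"delta_rot":[0,0,0],"fingers":-1}]'
```

```text
t: 16.05
tcp_pos: [0.4541, -0.0578, 0.1377]
tool_rot: [0.044, 0.999, -0.001, 0.002]
force: [6.2, 0.6, -2.4]
finger_gap: 0.207
gripper_force: 78.8
t: 16.3
tcp_pos: [0.4538, -0.0581, 0.1379]
tool_rot: [0.044, 0.999, -0.001, 0.004]
force: [10.0, 1.9, -3.7]
finger_gap: 0.207
gripper_force: 78.7
```

The position has stopped advancing while the force climbs to 10 N, so the bolt is at its stop. One more nudge to be sure, then I'll unhook.

```bash
python3 -m crank '[{"dp":[0.003,0,0],"delta_rot":[0,0,0],"fingers":-1},{"dp":[0.002,0,0],"delta_rot":[0,0,0],"fingers":-1},{"dp":[0,0,0],"delta_rot":[0,0,0],"fingers":-1}]'
python3 -m crank '[{"dp":[-0.01,0,0],"delta_rot":[0,0,0],"fingers":-1},{"dp":[-0.01,0,0],"delta_rot":[0,0,0],"fingers":-1},{"dp":[-0.01,0,0],"delta_rot":[0,0,0],"fingers":-1},{"dp":[-0.007,0,0],"delta_rot":[0,0,0],"fingers":-1},{"dp":[0,0,0],"delta_rot":[0,0,0],"fingers":-1},{"dp":[0,0,0],"delta_rot":[0,0,0],"fingers":-1},{"dp":[0,0,0],"delta_rot":[0,0,0],"fingers":-1}]'
python3 - <<'E'
from h import *
X=jig(1,0)-jig(0,0);Y=jig(0,1)-jig(0,0); b=manip.sense()['tcp_pos'][:2]-jig(0,0); print('tcp jig',X@b,Y@b)
plan(*jig(X@b,-.062),.1375,84.92)
E
```

```text
t: 16.55
tcp_pos: [0.4532, -0.0584, 0.1381]
tool_rot: [0.044, 0.999, -0.002, 0.007]
force: [13.7, 1.3, -4.4]
finger_gap: 0.208
gripper_force: 78.6
t: 17.13
tcp_pos: [0.4654, -0.0583, 0.1372]
tool_rot: [0.044, 0.999, 0.0, -0.001]
force: [0.5, 0.4, -0.6]
finger_gap: 0.208
gripper_force: 79.0
tcp jig -0.09440817988797849 -0.0161413993264773
t 17.1 tcp [ 0.4654 -0.0583  0.1372] F [ 0.5  0.4 -0.6] gap 0.208 gf 79 tilt 0.11
turn z -0.0000 dp after turn [ 0.     -0.0917 -0.0007]
```

```bash
python3 -m crank '[{"dp":[0,-0.01,0],"delta_rot":[0,0,0],"fingers":-1},{"dp":[0,-0.018,0],"delta_rot":[0,0,0],"fingers":-1},{"dp":[0,-0.02,0],"delta_rot":[0,0,0],"fingers":-1},{"dp":[0,-0.02,0],"delta_rot":[0,0,0],"fingers":-1},{"dp":[0,-0.014,0],"delta_rot":[0,0,0],"fingers":-1},{"dp":[0,-0.008,0],"delta_rot":[0,0,0],"fingers":-1},{"dp":[0,0,0],"delta_rot":[0,0,0],"fingers":-1},{"dp":[0,0,0],"delta_rot":[0,0,0],"fingers":-1}]'
python3 -c "
from h import *
plan(*jig(-.168,-.062),.1375,84.92)"
```

```text
t: 17.8
tcp_pos: [0.4621, -0.1038, 0.1374]
tool_rot: [0.045, 0.999, 0.0, -0.0]
force: [-0.7, -0.7, -1.2]
finger_gap: 0.21
gripper_force: 79.0
t 17.8 tcp [ 0.4621 -0.1038  0.1374] F [-0.7 -0.7 -1.2] gap 0.210 gf 79 tilt 0.01
turn z -0.0002 dp after turn [ 0.1486 -0.0005 -0.0002]
```

Then retract, lift, and check how the bolt stands.

```bash
python3 -m crank '[{"dp":[0.01,0,0],"delta_rot":[0,0,0],"fingers":-1},{"dp":[0.025,0,0],"delta_rot":[0,0,0],"fingers":-1},{"dp":[0.03,0,0],"delta_rot":[0,0,0],"fingers":-1},{"dp":[0.03,0,0],"delta_rot":[0,0,0],"fingers":-1},{"dp":[0.03,0,0],"delta_rot":[0,0,0],"fingers":-1},{"dp":[0.016,0,0],"delta_rot":[0,0,0],"fingers":-1},{"dp":[0.007,0,0],"delta_rot":[0,0,0],"fingers":-1},{"dp":[0,0,0],"delta_rot":[0,0,0],"fingers":-1},{"dp":[0,0,-0.03],"delta_rot":[0,0,0],"fingers":-1},{"dp":[0,0,-0.06],"delta_rot":[0,0,0],"fingers":-1},{"dp":[0,0,-0.07],"delta_rot":[0,0,0],"fingers":-1},{"dp":[0,0,-0.05],"delta_rot":[0,0,0],"fingers":-1}]'
python3 -c "
from h import *
plan(.445,.3088,.24,78)"
```

```text
t: 18.8
tcp_pos: [0.3897, -0.0972, 0.2445]
tool_rot: [0.044, 0.999, -0.001, 0.001]
force: [1.5, -0.3, -0.8]
finger_gap: 0.209
gripper_force: 79.0
t 18.8 tcp [ 0.3897 -0.0972  0.2445] F [ 1.5 -0.3 -0.8] gap 0.209 gf 79 tilt 0.17
turn z 0.0192 dp after turn [0.0607 0.8172 0.0082]
```

```bash
python3 -m crank '[{"dp":[0,0,0],"delta_rot":[0,0,0.0192],"fingers":-1},{"dp":[0.003,0.04,0],"delta_rot":[0,0,0],"fingers":-1},{"dp":[0.006,0.08,0],"delta_rot":[0,0,0],"fingers":-1},{"dp":[0.006,0.08,0],"delta_rot":[0,0,0],"fingers":-1},{"dp":[0.006,0.08,0],"delta_rot":[0,0,0],"fingers":-1},{"dp":[0.006,0.08,0],"delta_rot":[0,0,0],"fingers":-1},{"dp":[0.006,0.08,0],"delta_rot":[0,0,0],"fingers":-1},{"dp":[0.006,0.08,0],"delta_rot":[0,0,0],"fingers":-1},{"dp":[0.006,0.08,0],"delta_rot":[0,0,0],"fingers":-1},{"dp":[0.006,0.08,0],"delta_rot":[0,0,0],"fingers":-1},{"dp":[0.006,0.08,0],"delta_rot":[0,0,0],"fingers":-1},{"dp":[0.004,0.05,0],"delta_rot":[0,0,0],"fingers":-1}]'
python3 -m crank '[{"dp":[0,0.007,0],"delta_rot":[0,0,0],"fingers":-1},{"dp":[0,0,0.03],"delta_rot":[0,0,0],"fingers":-1},{"dp":[0,0,0.07],"delta_rot":[0,0,0],"fingers":-1},{"dp":[0,0,0.08],"delta_rot":[0,0,0],"fingers":-1},{"dp":[0,0,0.06],"delta_rot":[0,0,0],"fingers":-1},{"dp":[0,0,0.04],"delta_rot":[0,0,0],"fingers":-1},{"dp":[0,0,0.02],"delta_rot":[0,0,0],"fingers":-1},{"dp":[0,0,0],"delta_rot":[0,0,0],"fingers":-1},{"dp":[0,0,0],"delta_rot":[0,0,0],"fingers":-1},{"dp":[0,0,0],"delta_rot":[0,0,0],"fingers":-1}]'
python3 - <<'E'
from h import *
plan(.445,.3088,.0765,78)
p,_=manip.snapshot('top')
r=p.astype(int); X=jig(1,0)-jig(0,0)
# reddish pixels inside the guard
s=r[:,:,0]-(r[:,:,1]+r[:,:,2])//2
for x in np.arange(.02,.12,.01):
    u,v=proj('top',[*jig(x,0),.09])[0]; print(round(x,3),r[int(round(v)),int(round(u))].tolist(),end=' ')
pts=[(v,u) for v in range(145,195) for u in range(280,305) if s[v,u]>12]; print(len(pts))
if pts:
    v,u=np.mean(pts,0);b=onz('top',u,v,.095)[:2]-jig(0,0); print('red at jig',X@b,(jig(0,1)-jig(0,0))@b)
for x in (-.045,-.04,-.03,-.025,-.02,-.01,0,.01):
    u,v=proj('top',[*jig(x,0),.0325])[0]; print('tongue',x,r[int(round(v)),int(round(u))].tolist())
E
```

```text
t: 19.8
tcp_pos: [0.4439, 0.3102, 0.2428]
tool_rot: [0.103, 0.995, 0.001, 0.001]
force: [0.0, 0.0, -1.4]
finger_gap: 0.208
gripper_force: 79.0
t: 20.63
tcp_pos: [0.4447, 0.3095, 0.0936]
tool_rot: [0.105, 0.995, 0.001, 0.001]
force: [0.2, -0.1, -1.5]
finger_gap: 0.211
gripper_force: 79.1
t 20.6 tcp [0.4447 0.3095 0.0936] F [ 0.2 -0.1 -1.5] gap 0.211 gf 79 tilt 0.16
turn z -0.0000 dp after turn [-0.0008 -0.0012  0.0343]
0.02 [114, 103, 104] 0.03 [162, 158, 161] 0.04 [177, 159, 164] 0.05 [177, 172, 178] 0.06 [157, 167, 180] 0.07 [154, 165, 179] 0.08 [158, 168, 180] 0.09 [155, 167, 181] 0.1 [159, 174, 190] 0.11 [169, 180, 193] 43
red at jig -0.01581134826960341 0.00781265170169091
tongue -0.045 [81, 83, 49]
tongue -0.04 [164, 166, 86]
tongue -0.03 [199, 203, 205]
tongue -0.025 [200, 207, 208]
tongue -0.02 [201, 206, 206]
tongue -0.01 [198, 201, 203]
tongue 0 [198, 199, 199]
tongue 0.01 [121, 116, 117]
```

The bolt tongue shows as steel past jig x -0.03 and the red knob is at about +0.04, so the bolt is home. I'll set the rod down and release it.

```bash
python3 -m crank '[{"dp":[0,0,0.012],"delta_rot":[0,0,0],"fingers":-1},{"dp":[0,0,0.012],"delta_rot":[0,0,0],"fingers":-1},{"dp":[0,0,0.006],"delta_rot":[0,0,0],"fingers":-1},{"dp":[0,0,0.003],"delta_rot":[0,0,0],"fingers":-1},{"dp":[0,0,0],"delta_rot":[0,0,0],"fingers":-1},{"dp":[0,0,0],"delta_rot":[0,0,0],"fingers":-1}]'
```

```text
t: 21.18
tcp_pos: [0.4435, 0.3091, 0.0765]
tool_rot: [0.105, 0.995, -0.0, 0.0]
force: [-1.6, -1.4, 4.5]
finger_gap: 0.205
gripper_force: 79.9
```

```bash
python3 -m crank '[{"dp":[0,0,0],"delta_rot":[0,0,0],"fingers":-0.5},{"dp":[0,0,0],"delta_rot":[0,0,0],"fingers":0},{"dp":[0,0,0],"delta_rot":[0,0,0],"fingers":0},{"dp":[0,0,-0.01],"delta_rot":[0,0,0],"fingers":0},{"dp":[0,0,-0.04],"delta_rot":[0,0,0],"fingers":0},{"dp":[0,0,-0.07],"delta_rot":[0,0,0],"fingers":0},{"dp":[0,0,-0.07],"delta_rot":[0,0,0],"fingers":0},{"dp":[0,0,-0.07],"delta_rot":[0,0,0],"fingers":0},{"dp":[0,0,-0.05],"delta_rot":[0,0,0],"fingers":0},{"dp":[0,0,-0.02],"delta_rot":[0,0,0],"fingers":0},{"dp":[0,0,0],"delta_rot":[0,0,0],"fingers":0}]'
python3 - <<'E'
from h import *
plan(.445,.3088,.2,78)
p,_=manip.snapshot('top');s,_=manip.snapshot('side')
def cmp(n,a,box=None):
    o=cv2.imread(f'pics/{n}0.png')[:,:,::-1].astype(int); d=(np.abs(o-a.astype(int)).max(2)>45).astype(np.uint8)
    k,_,st,ce=cv2.connectedComponentsWithStats(d)
    print(n,[(st[i,:5].tolist()) for i in range(1,k) if st[i,4]>25])
cmp('top',p);cmp('side',s)
def rect(a,n,lo,hi,b,z):
    k=4;q=cv2.resize(a[b[1]:b[3],b[0]:b[2]],None,fx=k,fy=k,interpolation=cv2.INTER_CUBIC)
    m=cv2.inRange(cv2.cvtColor(q,cv2.COLOR_RGB2HSV),lo,hi);c=max(cv2.findContours(m,cv2.RETR_EXTERNAL,cv2.CHAIN_APPROX_NONE)[0],key=cv2.contourArea)[:,0]
    P=np.array([onz(n,b[0]+(x+.5)/k-.5,b[1]+(y+.5)/k-.5,z)[:2]*1000 for x,y in c],np.float32);print(n,cv2.minAreaRect(P))
rect(s,'side',(5,110,80),(20,255,255),(180,165,230,195),.009)
o=cv2.imread('pics/side0.png')[:,:,::-1]
rect(o,'side',(5,110,80),(20,255,255),(180,165,230,195),.009)
rect(p,'top',(20,80,60),(38,255,255),(250,170,335,240),.020)
E
```

```text
t: 22.1
tcp_pos: [0.4448, 0.3097, 0.2436]
tool_rot: [0.105, 0.995, 0.002, 0.003]
force: [0.4, 0.3, -0.1]
finger_gap: 0.498
gripper_force: 0.0
t 22.1 tcp [0.4448 0.3097 0.2436] F [ 0.4  0.3 -0.1] gap 0.498 gf 0 tilt 0.36
turn z -0.0000 dp after turn [-0.0004 -0.002   0.0872]
top [[89, 167, 60, 39, 524], [139, 176, 13, 9, 31], [0, 181, 181, 239, 20919], [270, 184, 42, 39, 1240], [346, 184, 44, 37, 1147], [0, 284, 64, 42, 1590], [47, 311, 13, 6, 33], [33, 318, 29, 23, 302], [248, 342, 22, 20, 127], [285, 346, 14, 7, 43], [241, 351, 10, 14, 38], [301, 353, 9, 8, 46], [290, 358, 9, 10, 33], [269, 365, 12, 4, 28], [318, 364, 7, 11, 34], [309, 376, 24, 40, 524], [224, 389, 28, 31, 571], [166, 402, 35, 18, 244], [242, 404, 13, 16, 109], [212, 412, 13, 8, 59]]
side [[0, 0, 11, 24, 173], [0, 1, 71, 167, 5346], [72, 0, 34, 39, 915], [133, 0, 86, 131, 3797], [202, 20, 14, 11, 57], [0, 25, 5, 27, 77], [78, 39, 28, 64, 825], [200, 126, 7, 11, 54], [67, 145, 43, 27, 328], [109, 163, 86, 58, 1435], [0, 183, 43, 40, 673], [108, 188, 7, 14, 41], [313, 198, 4, 17, 48], [257, 212, 51, 35, 1089], [108, 220, 13, 12, 94], [86, 222, 20, 15, 76], [317, 263, 56, 42, 1399], [16, 274, 34, 20, 443]]
side ((445.2996520996094, 306.8622741699219), (39.21565628051758, 87.94225311279297), 77.24274444580078)
side ((446.9209289550781, 307.09136962890625), (39.08892822265625, 88.348876953125), 78.42427062988281)
top ((497.12957763671875, -43.5423698425293), (120.16606140136719, 91.65165710449219), 85.02147674560547)
```

The bystanders are unchanged in both views, the template is seated and locked, the rod lies flat, and the gripper is clear. I'll hand it in.

```bash
python3 -c "
from station import manip
print(manip.sign_off())"
```

```text
the job is handed in; nothing more can be done
None
```

The job is handed in at about 22 s: the template is flat on both pins, the bolt was pulled home to its stop with the hooked rod, and the rod is back flat on the bare table, with the battery, mouse, tape measure and mug unmoved in the final camera comparison.

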